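Unlock the packing-table cash till

TASK

Take the key with the oblong (rectangular) head out of its wooden rest, push it fully home into the keyhole on top of the grey cash till and turn it clockwise (seen from above) to the stop, which draws the hidden bolt. Then pull the till's drawer fully open by its handle and let go, leaving the key turned in the lock. Leave the other key and the loose things on the table where they are.

Things in the scene. Friction and masses are not known exactly. Their poses are not given: they have to be found in the camera images.
- key_head (a point): Centre of the head of the wanted key (82 mm long, 80 g; upright, z up, head on top, in a wooden rest at the robot's left or right). Head: black oblong plate 60 mm long (x), 12 mm thick (y), 34 mm high; grip across the 12 mm. Below it: neck 10 mm thick, collar 26 mm in diameter with its underside 37 mm below this point, then 7 mm shank and bit. Same either way round (half turn about z).
- key: The same key; origin at the tip of its bit, 65 mm below key_head, same axes. The bit is a flat steel blade 24 mm wide (x), 7 mm thick (y), 12 mm high, with rounded lower corners. At the start it hangs 28 mm deep in the rest's pocket, the collar resting on the rest's top.
- rest_a: The wooden rest that holds the wanted key: block 64 (x) x 50 x 38 mm high, fixed to the table, origin at the centre of its underside. Its pocket is 28 x 10.5 mm with straight walls: lift the key straight up by at least 35 mm.
- keyhole (a point): Centre of the keyhole, on top of the lock (116 mm above the table, z up), a steel case 64 x 60 mm. Slot 26.5 mm along x, 9.5 mm along y, with a plug of the same slot size below. With its x axis along the slot (either way round) the key goes down 28 mm until its collar sits on the top face: key_head is then 37 mm above this point. It can turn only from 22 mm depth on; turned, it is held in.
- till: The grey steel cash till, fixed: 240 mm deep (x), 240 mm wide (y), deck 80 mm high; origin at the centre of its underside. -x points out of its front towards the robot, the way the drawer opens; turned by up to 0.25 rad. The keyhole's axes are parallel to these. The lock stands 36 mm proud of the deck near the front, at the -y side.
- plug (a joint): Angle of the lock plug: 0 = locked, slot in line with the keyhole; grows clockwise seen from above to its stop at 1.30 rad. It needs about 0.1 N m and stays where it is left. The key has up to about 0.2 rad of play in it, so turn the key about 1.45 rad. The hidden bolt is clear of the drawer from about 0.9 rad.
- drawer_handle (a point): Centre of the drawer's steel bar handle: 11 mm thick, 100 mm long along y, 50 mm above the table, 45 mm out (-x) from the drawer front (72 mm high), so it can be pinched from above, fingers closing along x, one of them between bar and front. Axes as the till's; the drawer slides along -x. It lies 95 mm to the +y side of the lock.
- drawer (a joint): How far the drawer is pulled out, in m: 0 = shut, stop at 0.090. Locked, it moves only about 6 mm. Unlocked it slides with about 2 N of friction and stays where it is left.
- other_key_head (a point): Centre of the head of the other key, which is not wanted: a round black disc head 48 mm in diameter and 12 mm thick, standing upright in a second wooden rest on the opposite side. Its bit is 34 mm wide and does not fit the lock. Head centre 78 mm above the table.
- mushroom_a: Bystander: loose brown mushroom, 48 mm in diameter, 48 mm high, standing to the left of the till; origin at its foot.
- mushroom_b: Bystander: the same kind of mushroom to the right of the till; origin at its foot.
- brush: Bystander: loose hand brush with wooden handle, 200 mm long along its x axis, about 20 mm high, lying at the left; origin at its middle on the table.
- jar: Bystander: white jar, 68 mm in diameter, 110 mm high, at the right; origin at its foot.
Mind the look-alikes: they are no part of the job. Leave any blue or pink look-alike of the key alone.

How it is judged:
By the outcome, as a careful person would: the job done as asked, in the order asked, and still so for the second after the job is handed in, with the robot touching nothing.
It also fails if it takes over 59 s, if anything falls off the work surface, if the arm or the gripper's body presses on something with over 40 N, if the wrist force passes 120 N, or if a joint passes its speed limit or range.

ROBOT

A 6-joint arm with a two-finger parallel gripper is mounted at the origin on the work surface. World frame = base frame: x ahead of the robot, y to its left, z up, the work surface at z = 0. Lengths are in m, angles in degrees, forces in N, time in s.
With the tool pointing down it reaches from about 0.3 to 0.75 m from the base axis. Payload 8.5 kg.
Tool frame: the origin (TCP) lies midway between the tips of the shut fingers; the grasp point (between the pads) lies 19 mm behind it (env.grip_depth is the distance from the TCP to the grasp point, in m); y points along the fingers, x is the direction in which the jaws open and shut, and the axes are right-handed (so a half turn about y gives the same grasp; the last joint's range is limited). The gripper opens to 85 mm and grips with 20 to 120 N. Pads are 22 mm wide; open, the fingers measure 114 mm over their backs; the gripper's body (76 mm by 85 mm) begins 54 mm behind the grasp point. The pads swing forward as they close: fully open they stand 13 mm farther back than shut.
Start: joints at [-87.451, 21.807, 74.336, -0, 83.858, -12.336], TCP at [0.141, -0.532, 0.231] pointing down, gripper open.
Joint ranges: [-178.18, 178.18], [-50.72, 133.34], [12.68, 142.11], [-81.47, 261.47], [9.98, 163.14], [-165.26, 165.26]. Speed limits (degrees/s): [136.94, 136.94, 180, 180, 180, 180].

INTERFACE

Orientations are given as a 3x3 rotation matrix whose columns are the frame's x, y, z axes.
In Python, from rig import env gives the robot as it stands.
- The arm moves only by the shell command python3 -m inch 'ROWS' [FORCE]. ROWS is JSON, a list that holds one entry, the list of rows, each a list of 7 numbers: the gripper command: -1 is shut, 1 is fully open, values between are in proportion, then the shift along the world's x, y, z in cm, then the turn, a rotation vector about the world's x, y, z in degrees. In form: [[[grip, dx, dy, dz, rx, ry, rz], ...]]. A call has 1 to 20 rows; each row is the pose to reach, as a shift and turn from the pose commanded when the call began; what a row does not reach only later rows make up. A row lasts 1/8 s, in which the tool goes at most 62.5 mm and 10.7 degrees, less where a joint would pass 70% of its speed; a pose out of reach is approached as far as the arm can. A call with a gripper value outside its range is refused whole. The fingers move at their own pace and stop on an object; FORCE is the grip in N (left out, the last holds). Time passes only in rows, so rows that repeat a pose let the fingers close. It gives the time, the measured TCP pose, the force and the opening at its end, in the units of the state.
- env.observe(): the state, without advancing time (a new reading comes with each control period).
- env.get_image(name): name is "side" or "top"; returns a dict with "frame" (420x560x3 uint8, red, green, blue), "mtx" (3x3 intrinsics, pixels), "rvec" (rotation vector, rad) and "tvec" (3), from world to camera coordinates, as OpenCV has them. Camera axes: x right, y down, z forward; pixel columns grow to the right and rows downward; lengths in m; the calibration is good to about 2 mm. A picture is of the moment at which its call begins. There is no depth.
- env.close_job(): hands the job in, once; it reports no verdict.
The state is a dict: "time_s": time; "q": joint angles; "qvel": joint speeds; "joint_efforts": joint torques, N m; "position": TCP position; "tool_rot": TCP orientation; "ft_force": force on the tool from outside, world axes, zero at the start; "wrist_torque": the same for the moment, N m; "grip_width": finger opening in m.
Only numpy, scipy, OpenCV 4.12 (cv2) and the standard library are available. Lean on these libraries where they do the work, as an engineer would, in place of code of your own. Each camera call takes 0.05 s, during which the arm holds its last target.

## Working session

There is one attempt and no reset: what is moved stays moved. The work goes in short steps, Python scripts to look and compute and a shell command to move; the robot and the scene stay as the last step left them, time stands still between calls to the robot, and variables do not carry over. Pictures are saved under pics/ and viewed, and the job is handed in when it is done.

```bash
ls; mkdir -p pics
python3 - <<'E'
from rig import env
import cv2
for n in("side","top"):
    d=env.get_image(n); cv2.imwrite(f"pics/{n}0.png",d["frame"][:,:,::-1]); print(n,d["mtx"].tolist(),d["rvec"],d["tvec"])
print(env.observe())
E
```

```text
pics
side [[497.40481993979023, 0.0, 277.4558558799823], [0.0, 497.40481993979023, 204.5916276927332], [0.0, 0.0, 1.0]] [ 2.1986833  -0.06006376  0.03940203] [-0.53665154  0.08174808  1.51186373]
top [[387.144653597246, 0.0, 277.23184461740266], [0.0, 387.144653597246, 210.11690723089313], [0.0, 0.0, 1.0]] [ 2.16496968 -2.17489216  0.08598927] [-0.045223    0.536121    1.09619506]
{'time_s': 0.1, 'q': array([-8.74503507e+01,  2.18394631e+01,  7.43776949e+01, -1.82592211e-04,
        8.38579002e+01, -1.23351006e+01]), 'qvel': array([ 0.06042582, -0.02607519, -0.17312422, -0.06498455,  0.02136951,
       -0.03827097]), 'joint_efforts': array([ 2.48287753e-03, -4.49218118e+01, -2.31655616e+01, -2.24639834e-04,
        3.67286615e-03,  5.08786869e-06]), 'position': array([ 0.14127358, -0.53129135,  0.23076764]), 'tool_rot': array([[ 2.56875861e-01, -6.14414078e-05,  9.66444405e-01],
       [-9.66443559e-01,  1.30857423e-03,  2.56875720e-01],
       [-1.28044705e-03, -9.99999142e-01,  2.76761481e-04]]), 'ft_force': array([-0.35176497,  0.46767719,  0.45274812]), 'wrist_torque': array([ 0.00949422, -0.01529943,  0.02507425]), 'grip_width': 0.08546827117395454}
```

View pics/side0.png

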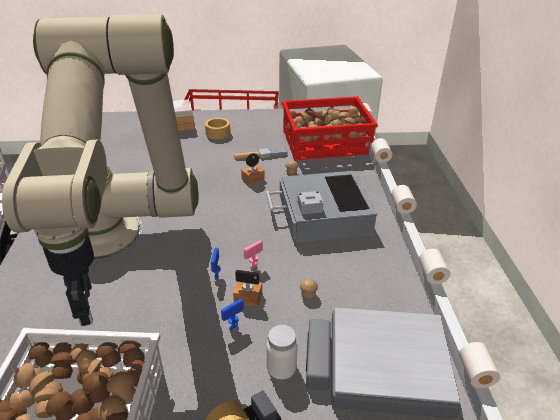

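View pics/top0.png

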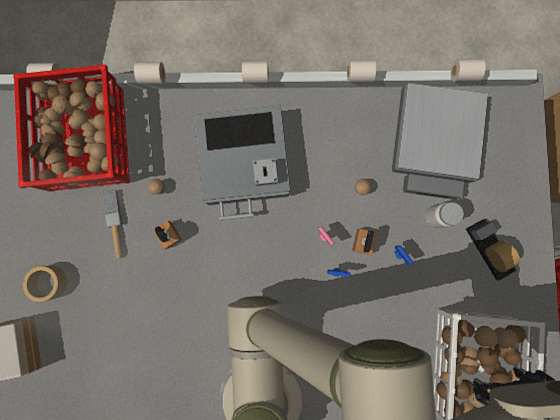

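Run:
```python
import cv2,numpy as np
t=cv2.imread("pics/top0.png");s=cv2.imread("pics/side0.png")
def c(im,x,y,w,h,W,H): return cv2.resize(im[y:y+h,x:x+w],(W,H),interpolation=cv2.INTER_CUBIC)
a=np.vstack([np.hstack([c(t,310,215,110,70,400,256),c(t,140,210,55,50,282,256)]) ,np.hstack([c(s,195,230,110,110,341,341),c(s,225,140,80,80,341,341)])])if 0 else None
cv2.imwrite("pics/c1.png",np.hstack([c(t,310,210,100,80,400,320),c(t,130,200,100,80,400,320)]))
cv2.imwrite("pics/c2.png",np.hstack([c(s,200,230,100,110,400,440),c(s,220,130,100,110,400,440)]))
cv2.imwrite("pics/c3.png",c(t,190,95,120,130,552,598))
```

```text
(no output)
```

View pics/c1.png

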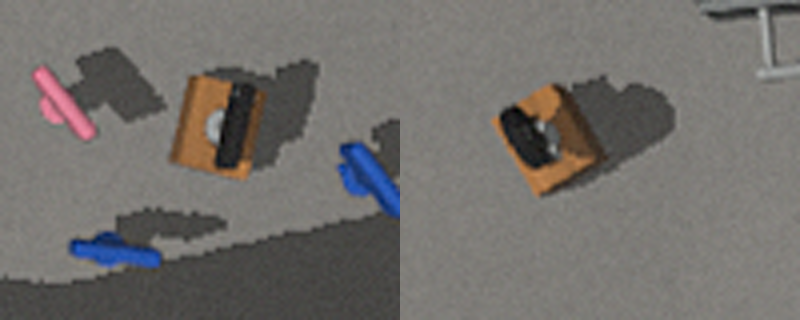

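View pics/c2.png

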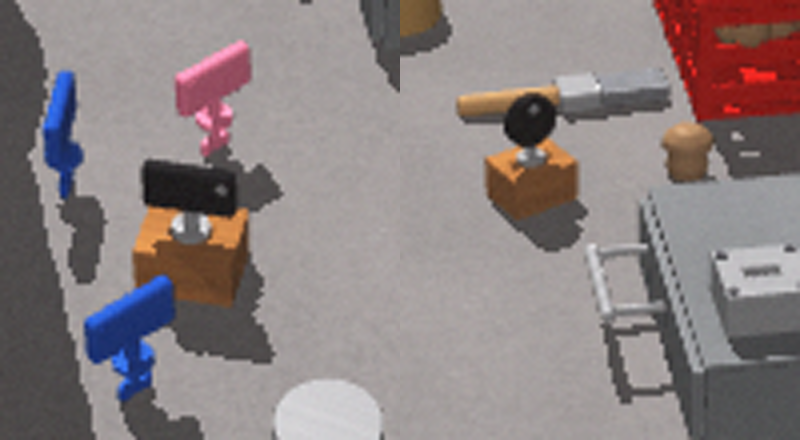

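View pics/c3.png

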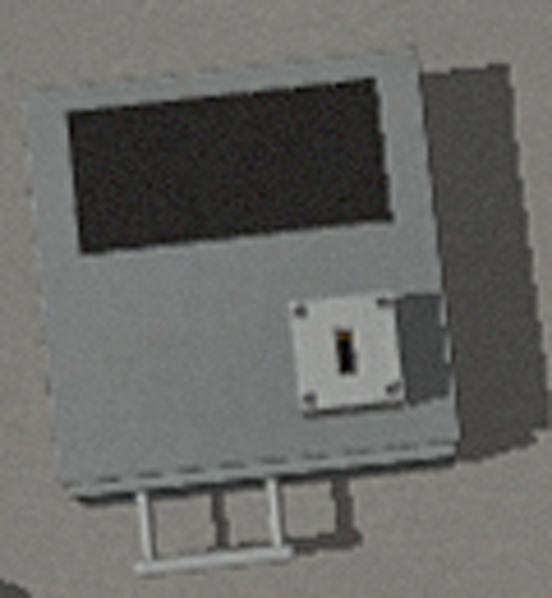

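```bash
cat > h.py <<'E'
import cv2,numpy as np
from scipy.optimize import minimize
def cams(env):
    return {n:env.get_image(n) for n in("side","top")}
def proj(d,P): return cv2.projectPoints(np.array(P,float).reshape(-1,1,3),d["rvec"],d["tvec"],d["mtx"],None)[0][:,0]
def back(d,uv,z):
    R=cv2.Rodrigues(d["rvec"])[0];C=-R.T@d["tvec"]
    r=R.T@np.linalg.inv(d["mtx"])@np.array([uv[0],uv[1],1.]);return C+r*(z-C[2])/r[2]
def tri(ds,uvs):
    A=[];b=[]
    for d,uv in zip(ds,uvs):
        R=cv2.Rodrigues(d["rvec"])[0];C=-R.T@d["tvec"];r=R.T@np.linalg.inv(d["mtx"])@np.array([uv[0],uv[1],1.]);r/=np.linalg.norm(r)
        M=np.eye(3)-np.outer(r,r);A.append(M);b.append(M@C)
    return np.linalg.lstsq(np.vstack(A),np.hstack(b),rcond=None)[0]
E
python3 - <<'E'
from rig import env
from h import *
D=cams(env)
import pickle;pickle.dump(D,open("d0.pkl","wb"))
def mask(d,x0,y0,x1,y1,f):
    im=d["frame"].astype(int);m=np.zeros(im.shape[:2],bool);m[y0:y1,x0:x1]=f(im[y0:y1,x0:x1]);return m
dark=lambda a:a.max(-1)<42
for n,b in(("top",(360,226,376,256)),("side",(232,264,262,288))):
    d=D[n];m=mask(d,*b,dark);k,l,st,c=cv2.connectedComponentsWithStats(m.astype(np.uint8))
    i=1+st[1:,4].argmax();D[n]["m"]=l==i;print(n,st[i],c[i],back(d,c[i],.075))
S=8
def box(x,y,z,yaw,sx,sy,sz):
    c=np.array([[a*sx/2,b*sy/2,e*sz/2]for a in(-1,1)for b in(-1,1)for e in(-1,1)])
    R=np.array([[np.cos(yaw),-np.sin(yaw),0],[np.sin(yaw),np.cos(yaw),0],[0,0,1]]);return c@R.T+[x,y,z]
def cost(p,z=.075):
    t=0
    for n in D:
        d=D[n];h=cv2.convexHull(((proj(d,box(p[0],p[1],z,p[2],.06,.012,.034))+.5)*S).astype(np.float32)).round().astype(int)
        r=np.zeros((420*S,560*S),np.uint8);cv2.fillConvexPoly(r,h,255);r=cv2.resize(r,(560,420),interpolation=cv2.INTER_AREA)/255.
        t+=np.abs(r-d["m"]).sum()
    return t
x0=back(D["top"],(368.5,241),.075)
best=None
for yaw in(-.3,0,-.15,.15):
    r=minimize(cost,[x0[0],x0[1],yaw],method="Nelder-Mead",options=dict(initial_simplex=[[x0[0],x0[1],yaw],[x0[0]+.008,x0[1],yaw],[x0[0],x0[1]+.008,yaw],[x0[0],x0[1],yaw+.15]],xatol=1e-4,fatol=.05))
    print(r.x,r.fun)
E
```

```text
top [364 231  10  21  61] [367.83606557 240.54098361] [ 0.44650079 -0.29563902  0.075     ]
side [236 272  23  12 199] [246.57286432 277.54271357] [ 0.44211155 -0.29793355  0.075     ]
[ 0.44368957 -0.2954495  -0.26998395] 221.8470588235294
[ 0.44382713 -0.29559022 -0.37861282] 219.11764705882354
[ 0.44400194 -0.29513277 -0.28182945] 220.8862745098039
[ 0.44400978 -0.29499973 -0.33475879] 220.02352941176468
```

```bash
cat > fit.py <<'E'
from h import *
import pickle
D=pickle.load(open("d0.pkl","rb"))
for n,(x0,y0,x1,y1) in(("top",(355,224,382,260)),("side",(228,262,266,292))):
    print(n);print("\n".join(" ".join("%3d"%v for v in r) for r in D[n]["frame"][y0:y1,x0:x1].max(-1)))
E
python3 fit.py
```

```text
top
129 129 130 128 128 126 125 128 124 122 122 129 128 124 128 130 129 125 125 122 124 130 126 129 128 126 128
130 125 131 125 126 125 131 131 131 130 125 127 128 133 132 130 132 132 123 122 122 128 123 127 129 131 130
124 129 129 128 123 122 133 134 127 110 107 111 116 115 112 114 136 132 129 125 123 128 127 123 109 109 106
126 124 131 129 134 123 110 111 104  62  61  66  57  61  62  80 117 118 118 132 131 127 132 121  62  65  70
130 125 121 118 127 122  78  68  69  68  73  72  70  71  69  69  70  66  81 113 112 111 114 120  65  72  71
126 124 103  92 120 156 137 120 106 101  68  80  76  74  78  76  74  73  69  68  69  64  77 110  67  71  76
128 126 101 109 142 175 171 162 161 149 125 131 108  66  64  68  68  68  69  76  75  69  67  72  66  75  71
133 117 103 114 157 169 160 152 156 165 169 177 150  43  42  43  30  35  49  69  76  75  74  75  75  72  73
123 107 102 120 164 162 161 153 158 158 159 162 120  44  70  41  40  31  41  71  85  80  71  73  73  76  69
125 106 105 128 167 166 157 152 159 160 164 158  98  59  86  36  39  35  45 103  98  88  73  74  73  73  72
125 101 107 140 
[... 6656 characters left out ...]
 121 219 213  95 101  99 101 207 213 122 169 215 214 215 213 214 215 181  86 149 168 165 163
168 164 164 166 168 169 189 226 228 226 226 226 223 205 111  95 118 115  94  94  95  96 111 154 103 193 221 222 220 220 218 215 122  85 143 163 162 162
170 167 169 165 167 171 211 224 225 226 226 226 227 224 219  97  97 101 100 102  98 104  98 101 109 209 206 209 213 213 216 211  86  85 147 163 161 163
167 170 170 167 169 173 229 229 228 226 221 123 125 124 122 104 104 102 103 106 105 103  97 110 210 212 214 208 206 207 202 168  79  87 146 168 160 163
164 167 168 168 172 188 230 229 230 229 129 110 113 112 107 107 104  98  98  97  97  98  96  94 115 115 115 116 204 206 201 111  76  85 141 165 168 165
```

```bash
cat > fit.py <<'E'
from h import *
import pickle
S=8
def box(x,y,z,yaw,sx,sy,sz):
    c=np.array([[a*sx/2,b*sy/2,e*sz/2]for a in(-1,1)for b in(-1,1)for e in(-1,1)])
    R=np.array([[np.cos(yaw),-np.sin(yaw),0],[np.sin(yaw),np.cos(yaw),0],[0,0,1]]);return c@R.T+[x,y,z]
def ras(d,P):
    h=cv2.convexHull(((proj(d,P)+.5)*S).astype(np.float32)).round().astype(int)
    r=np.zeros((420*S,560*S),np.uint8);cv2.fillConvexPoly(r,h,255);return cv2.resize(r,(560,420),interpolation=cv2.INTER_AREA)/255.
def segm(d,b,f,hull=True):
    x0,y0,x1,y1=b;im=d["frame"].astype(int);m=np.zeros(im.shape[:2],np.uint8);m[y0:y1,x0:x1]=f(im[y0:y1,x0:x1])
    k,l,st,c=cv2.connectedComponentsWithStats(m,connectivity=4);i=1+st[1:,4].argmax();m=(l==i).astype(np.uint8)
    if hull:
        cs=cv2.findContours(m,0,2)[0];cv2.fillConvexPoly(m,cv2.convexHull(np.vstack(cs)),1)
    print("mask",st[i]);return m
def fit(D,M,shape,p0,yaw0s,z):
    def cost(p):return sum(np.abs(ras(D[n],shape(p))-M[n]).sum() for n in M)
    out=[]
    for w in yaw0s:
        q=np.array([*p0,w]);r=minimize(cost,q,method="Nelder-Mead",options=dict(initial_simplex=[q,q+[.008,0,0],q+[0,.008,0],q+[0,0,.15]],xatol=1e-4,fatol=.05));out.append(r)
    r=min(out,key=lambda r:r.fun);print("fit",list(M),r.x.round(4),round(r.fun,1));return r.x
if __name__=="__main__":
    D=pickle.load(open("d0.pkl","rb"))
    f=lambda a:a.max(-1)<62
    M={"top":segm(D["top"],(363,231,376,256),f),"side":segm(D["side"],(232,268,262,286),f)}
    sh=lambda p:box(p[0],p[1],.075,p[2],.06,.012,.034)
    for s in(["top"],["side"],["top","side"]): fit(D,{k:M[k]for k in s},sh,(.445,-.296),(-.3,-.1,.1),.075)
    # lock top face
    g=lambda a:(a.min(-1)>0)
    print("\n".join(" ".join("%3d"%v for v in r) for r in D["top"]["frame"][155:190,248:284].max(-1)))
    print("\n".join(" ".join("%3d"%v for v in r) for r in D["side"]["frame"][184:216,294:332].max(-1)))
E
python3 fit.py
```

```text
mask [364 231  10  21 125]
mask [236 270  23  14 249]
fit ['top'] [ 0.4449 -0.2963 -0.263 ] 23.1
fit ['side'] [ 0.4435 -0.2947 -0.3101] 46.7
fit ['top', 'side'] [ 0.4449 -0.296  -0.2522] 73.5
116 122 124 122 123 121 120 117 119 123 117 120 121 121 116 119 122 127 118 120 119 122 123 121 120 122 120 120 120 123 116 121 120 116 120 117
123 119 123 121 120 117 123 119 118 122 122 120 119 122 120 119 119 119 121 122 122 121 119 118 121 120 120 114 118 123 122 123 119 120 123 120
120 121 119 120 120 119 124 120 119 124 122 122 120 122 121 118 116 120 116 120 121 121 116 117 117 117 119 113 120 123 121 125 123 124 128 125
117 123 119 122 126 122 120 121 124 122 121 125 117 119 113 119 117 118 123 125 118 124 129 135 134 133 145 126 127 120 104 110 106 103 106 105
121 118 123 118 120 122 115 125 122 124 126 125 130 130 134 130 132 141 138 143 144 144 147 140 133 127 137 129 104 102  62  67  63  62  68  66
122 118 121 121 128 138 132 119 138 142 146 142 146 154 156 156 156 154 153 155 156 149 154 131  63  73  93  87  55  64  71  75  70  64  71  71
122 118 124 116 133 161 137 106 129 158 150 
[... 8295 characters left out ...]
 105 104 106 104 102 105 103 107 106 104 103 104 103  95  77 152 151 153 152 150 155 153 153
154 154 151 152 151 149 144  96 104 106 104 103 108 104 105 103 104 106 102 105 105 104 107 107  95  96  93  89  84  72  85 152 154 153 151 157 152 152
155 151 151 153 151 152 150 108 102 103 100 104 104  97  94  95  88  89  89  79  84  77  75  77  75  75  75  74  74  76  81 152 153 152 156 157 153 154
151 153 152 153 151 154 147 133  80  81  84  75  77  74  77  73  75  77  76  74  73  74  72  73  70  72  72  74  73  72  81 153 152 153 155 153 150 151
144 153 152 152 151 150 149 147  72  75  71  74  73  74  74  75  73  71  73  74  73  74  73  73  72  71  73  69  72  75  70  85 152 152 152 150 152 151
```

Run:
```python
from fit import *
D=pickle.load(open("d0.pkl","rb"));t,s=D["top"],D["side"]
M={"top":segm(t,(252,157,278,184),lambda a:a.max(-1)>=137),"side":segm(s,(296,190,324,206),lambda a:a.max(-1)>168)}
for A in((.064,.060),(.060,.064)):
  sh=lambda p:box(p[0],p[1],.116,p[2],*A,0)
  p0=back(t,(265,172),.116)[:2]
  for q in(["top"],["side"],["top","side"]): fit(D,{k:M[k]for k in q},sh,p0,(.15,0.05),0)
for d,b,th in((t,(260,164,270,179),150),(s,(303,195,317,200),192)):
  x0,y0,x1,y1=b;w=np.clip(th-d["frame"][y0:y1,x0:x1].max(-1).astype(float),0,45)  # saturate: coverage
  Y,X=np.mgrid[y0:y1,x0:x1];c=((w*X).sum()/w.sum(),(w*Y).sum()/w.sum());C=np.cov(np.vstack([X.ravel(),Y.ravel()]),aweights=w.ravel());print("slot",c,back(d,c,.116),"area",w.sum()/45)
  e,v=np.linalg.eigh(C);u=v[:,1];print("axis yaw",[np.arctan2(*(back(d,np.array(c)+5*u,.116)-back(d,np.array(c)-5*u,.116))[[1,0]])])
# handle crops
cv2.imwrite("pics/h.png",np.hstack([cv2.resize(t["frame"][190:225,210:280,::-1],(490,245),interpolation=cv2.INTER_NEAREST),cv2.resize(s["frame"][180:230,255:295,::-1],(240,300),interpolation=2)[:245]]))
```

```text
mask [253 159  24  25 415]
mask [299 191  24  13 205]
fit ['top'] [ 0.634  -0.015   0.1165] 50.9
fit ['side'] [ 0.6332 -0.0129  0.0964] 28.3
fit ['top', 'side'] [ 0.6337 -0.0143  0.0949] 86.3
fit ['top'] [ 0.6346 -0.0151  0.0955] 71.9
fit ['side'] [ 0.6346 -0.0127  0.1019] 33.7
fit ['top', 'side'] [ 0.6348 -0.0143  0.0967] 111.3
slot (np.float64(264.68487988695244), np.float64(171.0715967969854)) [ 0.63281528 -0.0154749   0.116     ] area 47.17777777777778
axis yaw [np.float64(-3.01167684411547)]
slot (np.float64(310.08052588331964), np.float64(197.21446179129006)) [ 0.63214209 -0.01468571  0.116     ] area 27.044444444444444
axis yaw [np.float64(-3.0906431656171103)]
```

View pics/h.png

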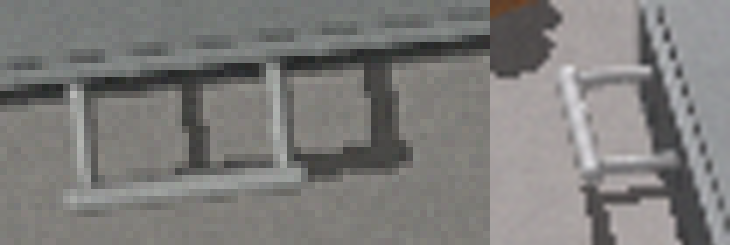

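Run:
```python
from fit import *
D=pickle.load(open("d0.pkl","rb"));t,s=D["top"],D["side"]
f=lambda x,y:np.array([190+x/4.6-.5,95+y/4.6-.5])
P=[back(t,f(*c),.08)for c in((28,92),(414,50),(460,440),(62,485))]
for a,b in((1,0),(2,3),(3,0),(2,1)):
  v=P[a]-P[b];v=-v if a!=3 and a!=2 else v
for i,j in((0,1),(3,2),(3,0),(2,1)):
  v=P[j]-P[i];print(np.linalg.norm(v),np.arctan2(v[1],v[0])%(np.pi/2))
g=lambda x,y:np.array([210+x/7-.5,190+y/7-.5])
a,b=back(t,g(64,200),.053),back(t,g(302,178),.053);v=a-b;print("bar",(a+b)/2,np.linalg.norm(v),np.arctan2(v[1],v[0])-np.pi/2)
k=lambda x,y:np.array([255+(x-490)/6-.5,180+y/6-.5])
a,b=back(s,k(569,72),.052),back(s,k(592,174),.052);v=a-b;print("bar side",(a+b)/2,np.linalg.norm(v),np.arctan2(v[1],v[0])-np.pi/2)
```

```text
0.2378212749303128 0.10334494624818324
0.24035765297431871 0.10791530785510939
0.24361200665043628 0.09902665157774113
0.2425157452249705 0.10945544347958554
bar [0.5158177 0.0692606 0.053    ] 0.09622467008078725 0.08748865313968412
bar side [0.51625114 0.06784476 0.052     ] 0.09281300911589142 0.08500323068334925
```

```bash
python3 -m inch '[[[0.2,2,1.5,0,0,0,10],[0.2,4,3.1,0,0,0,20],[0.2,6,4.7,0,0,0,30],[0.2,8,6.2,0,0,0,40],[0.2,10,7.8,0,0,0,50],[0.2,12,9.3,0,0,0,60],[0.2,14,10.9,0,0,0,70],[0.2,16,12.5,0,0,0,80],[0.2,18,14,0,0,0,90],[0.2,20,15.6,0,0,0,100],[0.2,22.5,17.2,0,0,0,110],[0.2,25,19,-1,0,0,120],[0.2,27,21,-2,0,0,130],[0.2,29,22.5,-3,0,0,140],[0.2,30.3,23.5,-4,0,0,150],[0.2,30.3,23.5,-5,0,0,150],[0.2,30.3,23.5,-5,0,0,150],[0.2,30.3,23.5,-5,0,0,150]]]' 60
python3 - <<'E'
from rig import env
import cv2
for n in("side","top"):
    d=env.get_image(n); cv2.imwrite(f"pics/{n}1.png",d["frame"][:,:,::-1])
o=env.observe();print(o["position"],o["tool_rot"],o["q"],o["time_s"],o["grip_width"])
import numpy as np
a=cv2.imread("pics/side1.png")[180:330,160:340];b=cv2.imread("pics/top1.png")[190:290,300:420]
cv2.imwrite("pics/j1.png",np.hstack([cv2.resize(a,(432,360)),cv2.resize(b,(360,360))]))
E
```

```text
time_s: 2.45
position: [0.4439, -0.2971, 0.1816]
tool_rot: [[0.263, 0.0, -0.965], [0.965, -0.0, 0.263], [-0.0, -1.0, -0.0]]
ft_force: [-0.3, -0.3, -0.1]
grip_width: 0.0512
[ 0.44405806 -0.297031    0.18175627] [[ 2.62562751e-01  5.39577023e-04 -9.64914769e-01]
 [ 9.64914835e-01 -5.65459228e-04  2.62562452e-01]
 [-4.03947294e-04 -9.99999695e-01 -6.69114405e-04]] [-4.64840378e+01  2.26194196e+01  8.17123140e+01  1.14815180e-04
  7.56234846e+01 -1.21261892e+02] 2.55 0.05166376013390666
```

View pics/j1.png

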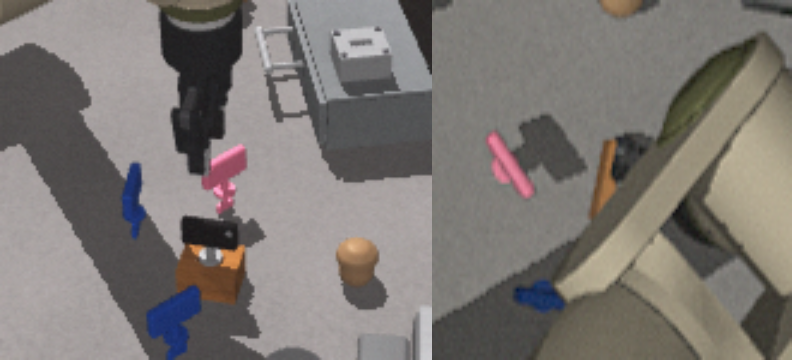

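```bash
python3 -m inch '[[[0.2,0.1,0.1,-3,0,0,0.3],[0.2,0.1,0.1,-6,0,0,0.3],[0.2,0.1,0.1,-8,0,0,0.3],[0.2,0.1,0.1,-8,0,0,0.3]]]'
cat > look.py <<'E'
import sys,cv2,numpy as np
from rig import env
# look.py tag  sx0 sy0 w h  tx0 ty0 w h
a=list(map(int,sys.argv[2:10]))
S=env.get_image("side")["frame"][:,:,::-1];T=env.get_image("top")["frame"][:,:,::-1]
def c(i,x,y,w,h):return cv2.resize(i[y:y+h,x:x+w],(int(400*w/h) if w/h<1 else 400,400 if w/h<1 else int(400*h/w)),interpolation=cv2.INTER_CUBIC)
A=c(S,*a[:4]);B=c(T,*a[4:]);H=max(A.shape[0],B.shape[0]);p=lambda i:cv2.copyMakeBorder(i,0,H-i.shape[0],0,0,0)
cv2.imwrite(f"pics/{sys.argv[1]}.png",np.hstack([p(A),p(B)]))
E
python3 look.py l2 190 200 100 100 300 190 120 100
```

```text
time_s: 3.05
position: [0.4448, -0.2954, 0.1006]
tool_rot: [[0.257, -0.002, -0.966], [0.966, 0.002, 0.257], [0.001, -1.0, 0.002]]
ft_force: [0.0, -0.8, 0.2]
grip_width: 0.0508
```

View pics/l2.png

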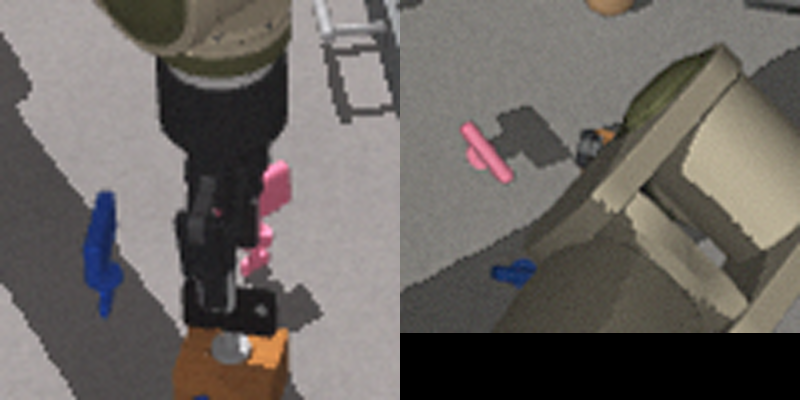

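```bash
python3 -m inch '[[[0.2,0,0,-2,0,0,0],[0.2,0,0,-4.2,0,0,0],[0.2,0,0,-4.2,0,0,0],[0.2,0,0,-4.2,0,0,0]]]'
python3 look.py l3 190 220 100 100 300 190 120 100
```

```text
time_s: 3.65
position: [0.4458, -0.2961, 0.0607]
tool_rot: [[0.256, 0.002, -0.967], [0.967, -0.002, 0.256], [-0.001, -1.0, -0.002]]
ft_force: [-0.1, -0.7, 1.0]
grip_width: 0.0514
```

View pics/l3.png

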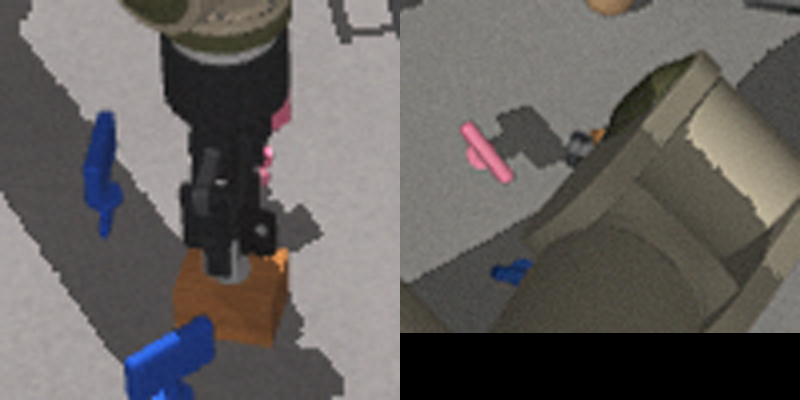

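Fingers straddle the black head, with the finger roughly centred on it (side crop 225,220). Close.

```bash
python3 -m inch '[[[-0.3,0,0,0,0,0,0],[-0.6,0,0,0,0,0,0],[-1,0,0,0,0,0,0],[-1,0,0,0,0,0,0],[-1,0,0,0,0,0,0],[-1,0,0,0,0,0,0],[-1,0,0,0,0,0,0]]]' 80
```

```text
time_s: 4.62
position: [0.4454, -0.2956, 0.0597]
tool_rot: [[0.256, 0.0, -0.967], [0.967, -0.0, 0.256], [-0.0, -1.0, -0.001]]
ft_force: [-0.8, 0.9, 5.5]
grip_width: 0.0108
```

```bash
python3 -m inch '[[[-1,0,0,1,0,0,0],[-1,0,0,2,0,0,0],[-1,0,0,4,0,0,0],[-1,0,0,7,0,0,0],[-1,0,0,11,0,0,0],[-1,0,0,15.5,0,0,0],[-1,0,0,15.5,0,0,0],[-1,0,0,15.5,0,0,0]]]'
python3 look.py l4 180 140 120 150 300 190 120 100
```

```text
time_s: 5.62
position: [0.445, -0.2952, 0.2139]
tool_rot: [[0.256, -0.001, -0.967], [0.967, 0.001, 0.256], [0.0, -1.0, 0.001]]
ft_force: [0.6, 0.5, -2.1]
grip_width: 0.011
```

View pics/l4.png

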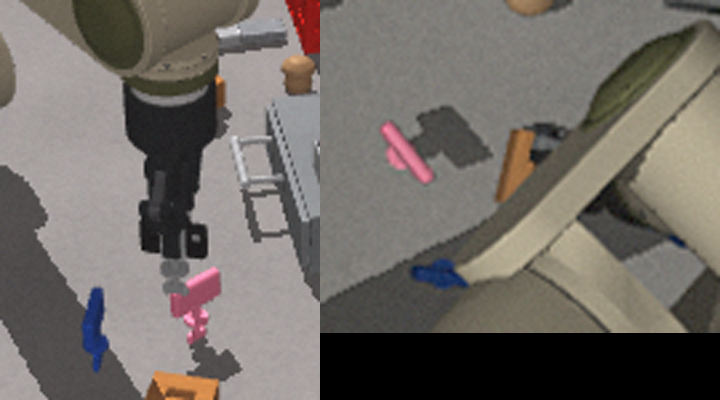

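```bash
python3 -m inch '[[[-1,1,1.5,0,0,0,0],[-1,3,4.5,0,0,0,2],[-1,5,8,0,0,0,5],[-1,7.5,11.5,0,0,0,8],[-1,10,15,0,0,0,11],[-1,12.5,18.5,0,0,0,14],[-1,15,22,0,0,0,17],[-1,17,25,0,0,0,19],[-1,18.3,27,0,0,0,20.9],[-1,18.8,28,0,0,0,20.9],[-1,18.8,28,0,0,0,20.9],[-1,18.8,28,0,0,0,20.9]]]'
python3 look.py l5 250 110 100 120 200 110 120 120
```

```text
time_s: 7.22
position: [0.6329, -0.0161, 0.2143]
tool_rot: [[-0.105, -0.0, -0.994], [0.994, -0.0, -0.105], [-0.0, -1.0, 0.0]]
ft_force: [-0.5, 0.2, -1.1]
grip_width: 0.0111
```

View pics/l5.png

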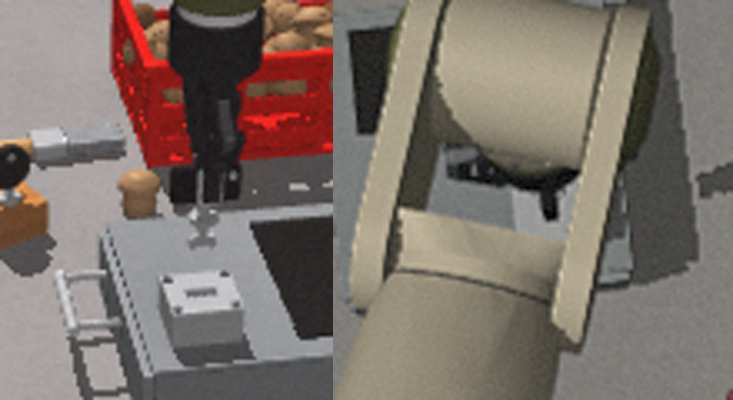

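Run:
```python
from rig import env
from fit import *
d=env.get_image("side");p=env.observe()["position"];print(p)
pickle.dump(d,open("d5.pkl","wb"))
f=d["frame"];c=cv2.resize(f[155:205,285:340,::-1],(660,600),interpolation=cv2.INTER_NEAREST)
w=.105
R=np.array([[np.cos(w),-np.sin(w),0],[np.sin(w),np.cos(w),0],[0,0,1]])
tip=np.array([p[0],p[1],p[2]-.0597+.010])
def dr(P,col):
    u=(proj(d,P)-[285,155]+.5)*12
    for q in u: cv2.circle(c,tuple(int(v) for v in q),3,col,-1)
L=[[sx*.012,sy*.0035,z]for sx in(-1,1)for sy in(-1,1)for z in(0.003,.012)]
dr(np.array(L)@R.T+tip,(0,0,255))
a=np.linspace(0,6.28,24);dr(np.c_[.013*np.cos(a),.013*np.sin(a),a*0+.028]+tip,(0,255,0))
dr(np.array([[sx*.03,sy*.006,.065+h*.017]for sx in(-1,1)for sy in(-1,1)for h in(-1,1)])@R.T+tip,(255,0,255))
cv2.imwrite("pics/k5.png",c)
```

```text
[ 0.63305992 -0.01624363  0.21446276]
```

View pics/k5.png

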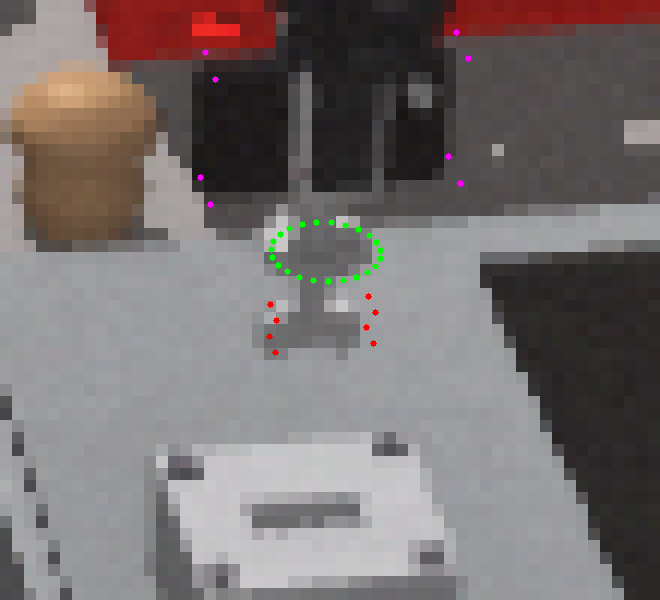

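Run:
```python
from fit import *
d=pickle.load(open("d5.pkl","rb"));f=d["frame"].max(-1)
print(f[160:172,298:326]);print(f[172:186,302:320])
```

```text
[[ 88  88  85  72  49  52  48  46  44  41  42  35  50  32  33  31  35  39
   36  34  35  33  34  32  54  84  82  85]
 [ 83  82  80  43  32  34  33  34  36  32  34  62 111  34  36  33  36  32
   35  43  32  65  56  30  51  83  84  81]
 [ 85  80  78  35  31  33  28  29  30  29  35  80 115  45  32  39  34  37
   51  62  45 103 101  57  51  81  81  82]
 [ 80  80  82  37  28  29  31  29  30  32  33  77 115  49  31  37  35  38
   54  65  31  86 107  43  47  84  78  84]
 [ 76  82  80  40  27  32  34  28  33  29  27  76 116  36  36  36  33  35
   56  67  26  34  41  32  66  84  81  81]
 [ 80  80  76  33  28  28  30  30  29  30  34  76 110  32  33  35  34  34
   67  43  30  27  31  31  63  81  84  82]
 [140  78  83  39  28  28  30  30  28  30  34  82 114  35  36  35  36  38
   72  43  27  29  29  28  66  82  83  82]
 [165  79  80  28  31  28  26  32  29  27  36  84 113  34  37  36  33  40
   69  41  30  29  32  30  64  81  85  86]
 [169 160  76  29  29  30  30  28  29  29  31 102 113  36  37  37  36  44
   70  42  31  29  29  30  78  82  83  83]
 [166 168 155  27  25  29  28  28  32  32  31 1
[... 655 characters left out ...]
102 109 161 163 162 162]
 [159 159 164 162 163 136 111 104 105 104 104 102 126 156 163 165 163 162]
 [160 164 163 161 160 160 158 143 105 108 126 157 161 164 167 163 162 163]
 [166 163 164 158 161 164 159 151 103 109 136 171 164 163 162 164 166 164]
 [162 161 157 163 158 149 187 156 105 110 170 200 172 164 164 163 164 165]
 [160 158 161 156 149 172 146 105 102 109 113 119 121 161 165 161 163 160]
 [157 160 161 159 136 116 111 110 105 109 106 106 110 158 162 163 162 162]
 [160 161 161 158 133 109 110 108 111 121 121 109 121 157 160 163 160 161]
 [157 161 161 160 156 121 130 158 158 156 154 130 159 163 160 162 160 163]
 [160 158 160 158 163 159 157 161 160 158 159 158 162 162 162 163 160 158]]
```

Run:
```python
from fit import *
d=pickle.load(open("d5.pkl","rb"))
p=np.array([.63306,-.01624,.16476+.006])
u=proj(d,p)[0]
for i in range(3):
  e=np.zeros(3);e[i]=.001;print(proj(d,p+e)[0]-u)
print(u)
w=.105;X=np.array([np.cos(w),np.sin(w),0])
for k in(.632,.6327,.6335):
  c=np.array([k,-.0148,.116]);print(k,proj(d,[c,c-X*.01325,c+X*.01325]).round(2).tolist())
  Y=np.array([-X[1],X[0],0]);print(proj(d,[c+X*a*.032+Y*b*.03 for a,b in((-1,-1),(-1,1),(1,1),(1,-1))]).round(1).tolist())
```

```text
[ 0.34595519 -0.00923702]
[-0.0391989 -0.1913098]
[ 0.01613303 -0.29073271]
[311.31334576 181.9460609 ]
0.632 [[310.04, 197.24], [305.63, 197.64], [314.43, 196.84]]
[[301.4, 204.1], [297.4, 192.5], [318.3, 190.6], [323.0, 202.1]]
0.6327 [[310.27, 197.23], [305.87, 197.63], [314.67, 196.83]]
[[301.7, 204.1], [297.6, 192.5], [318.6, 190.6], [323.3, 202.1]]
0.6335 [[310.54, 197.22], [306.14, 197.62], [314.94, 196.83]]
[[301.9, 204.1], [297.9, 192.4], [318.8, 190.6], [323.5, 202.1]]
```

```bash
python3 -m inch '[[[-1,0.25,0.05,-1.5,0,0,0],[-1,0.25,0.05,-3,0,0,0],[-1,0.25,0.05,-4.3,0,0,0],[-1,0.25,0.05,-4.3,0,0,0],[-1,0.25,0.05,-4.3,0,0,0]]]'
python3 - <<'E'
from rig import env
from fit import *
d=env.get_image("side");o=env.observe();p=o["position"];print(p,o["ft_force"],o["tool_rot"][:,0])
pickle.dump(d,open("d6.pkl","wb"))
f=d["frame"];c=cv2.resize(f[165:215,285:340,::-1],(660,600),interpolation=cv2.INTER_NEAREST)
cv2.imwrite("pics/k6.png",c)
E
```

```text
time_s: 8.0
position: [0.636, -0.015, 0.1717]
tool_rot: [[-0.106, 0.001, -0.994], [0.994, -0.0, -0.106], [-0.0, -1.0, -0.001]]
ft_force: [0.4, 0.1, -0.8]
grip_width: 0.0109
[ 0.63605939 -0.01508293  0.17186317] [-0.2911917  -0.13740607 -0.73621471] [-1.06000571e-01  9.94366000e-01 -3.69562020e-04]
```

View pics/k6.png

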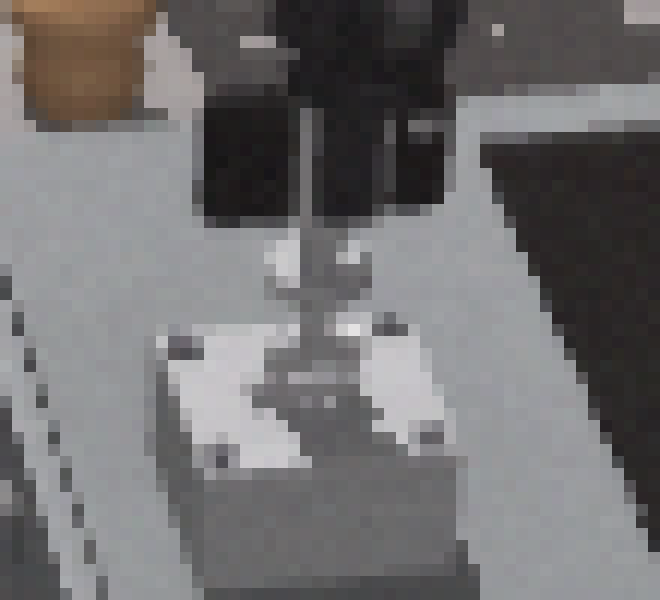

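Run:
```python
from fit import *
d=pickle.load(open("d6.pkl","rb"));f=d["frame"].max(-1)
print(f[190:202,302:320]);print(f[174:183,298:326])
w=.105
R=np.array([[np.cos(w),-np.sin(w),0],[np.sin(w),np.cos(w),0],[0,0,1]])
tip=np.array([.636,-.0151,.1718-.0497])
q=proj(d,np.array([[sx*.012,sy*.0035,z]for sx in(-1,1)for sy in(-1,1)for z in(0.0,.012)])@R.T+tip);print(q.round(1).tolist())
q=proj(d,np.array([[sx*.03,sy*.006,z]for sx in(-1,1)for sy in(-1,1)for z in(.048,.065)])@R.T+tip);print(q.round(1).tolist())
```

```text
[[155 155 157 157 156 152 149 132  98 106 110 123 156 159 158 159 161 159]
 [155 157 157 157 155 155 156 161 113 109 131 178 182 187 144 112 154 157]
 [177 187 188 187 197 197 177 200 108 110 148 202 228 196 102  83  98 176]
 [200 200 197 197 198 180 183 159 101 106 106 121 135 167 193 191 192 196]
 [198 197 199 199 197 129 117 115 104 106 106 104 112 167 200 200 198 200]
 [203 202 198 200 197 113 110 109 108 130 129 119 120 199 202 200 200 201]
 [198 199 202 190 186 138 115 167 158 147 150 130 143 189 201 199 202 202]
 [200 199 197 165 125 113 109 114 110 112 111 106 104 191 198 199 197 200]
 [202 199 198 193 105 105 107 107 128 110 149  98  92 105 195 196 199 197]
 [200 199 197 196 173 190 100  94 100  97 101  95  94  96 115 198 196 195]
 [199 199 200 198 196 194 186  97  96  97  94  94  94 103 189 196 195 176]
 [194 175 195 197 196 195 198 188  96  95  93  98  95  96 109 114 199 158]]
[[ 98 160 161 128  30  30  30  30  35  31  32  45 102  65  36  33  34  35
   36  47  35  44  58  56  58 163 163 159]
 [135 143 161 114  27  30  30  28  31  31  33  47 107  66  30  37  32  37
   39  8
[... 412 characters left out ...]
 31  26  28  25  32  55 113  50  35  38  37  36
   53  64  30  29  29  31 125 160 162 152]
 [159 156 156  86  30  32  31  27  29  33  29  55 112  48  33  36  36  33
   51  63  28  29  31  36 126 162 161 156]
 [157 160 155  80  27  32  30  29  33  28  34  62 113  48  35  30  33  34
   51  48  28  29  26  40 164 162 161 164]
 [160 158 153 112  29  31  30  27  26  30  34  63 114  50  34  34  34  36
   71 105  80  84 121 155 161 161 160 162]]
[[307.7, 196.6], [307.9, 193.2], [307.2, 195.2], [307.4, 191.9], [315.8, 195.9], [316.0, 192.5], [315.2, 194.5], [315.4, 191.2]]
[[302.5, 183.9], [302.7, 178.9], [301.6, 181.6], [301.8, 176.7], [322.9, 182.2], [323.3, 177.2], [321.9, 179.9], [322.3, 174.9]]
```

```bash
python3 -m inch '[[[-1,-0.1,-0.02,-0.3,0,0,0],[-1,-0.1,-0.02,-0.5,0,0,0],[-1,-0.1,-0.02,-0.7,0,0,0],[-1,-0.1,-0.02,-0.8,0,0,0],[-1,-0.1,-0.02,-0.8,0,0,0]]]'
```

```text
time_s: 8.68
position: [0.6348, -0.0152, 0.1633]
tool_rot: [[-0.106, -0.0, -0.994], [0.994, -0.0, -0.106], [0.0, -1.0, 0.0]]
ft_force: [-0.5, 0.1, -0.4]
grip_width: 0.0108
```

```bash
python3 -m inch '[[[-1,0,0,-0.15,0,0,0],[-1,0,0,-0.3,0,0,0],[-1,0,0,-0.45,0,0,0],[-1,0,0,-0.5,0,0,0]]]'
```

```text
time_s: 9.18
position: [0.6347, -0.0152, 0.1582]
tool_rot: [[-0.106, -0.0, -0.994], [0.994, 0.0, -0.106], [0.0, -1.0, 0.0]]
ft_force: [0.0, -0.3, -0.7]
grip_width: 0.0109
```

```bash
python3 -m inch '[[[-1,0,0,-0.4,0,0,0],[-1,0,0,-0.8,0,0,0],[-1,0,0,-1.2,0,0,0],[-1,0,0,-1.6,0,0,0],[-1,0,0,-1.6,0,0,0]]]'
```

```text
time_s: 9.8
position: [0.6346, -0.0152, 0.1419]
tool_rot: [[-0.106, -0.001, -0.994], [0.994, 0.0, -0.106], [0.0, -1.0, 0.001]]
ft_force: [-0.5, 0.0, -0.7]
grip_width: 0.0109
```

```bash
python3 look.py l7 270 130 80 100 200 110 120 120
```

```text
(no output)
```

View pics/l7.png

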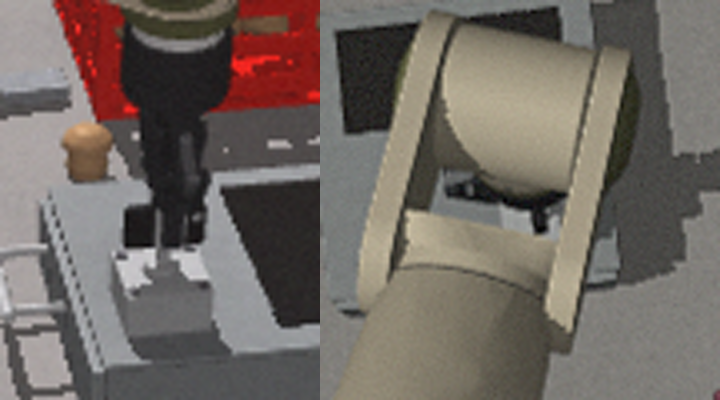

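Key is in the slot, about 4 mm short of home (collar just above the lock face). Seat it gently.

```bash
python3 -m inch '[[[-1,0,0,-0.15,0,0,0],[-1,0,0,-0.3,0,0,0],[-1,0,0,-0.4,0,0,0],[-1,0,0,-0.45,0,0,0],[-1,0,0,-0.45,0,0,0]]]'
```

```text
time_s: 10.52
position: [0.6348, -0.0152, 0.1378]
tool_rot: [[-0.106, 0.0, -0.994], [0.994, -0.0, -0.106], [-0.0, -1.0, -0.0]]
ft_force: [0.3, -0.1, -0.6]
grip_width: 0.0109
```

```bash
python3 -m inch '[[[-1,0,0,-0.1,0,0,0],[-1,0,0,-0.2,0,0,0],[-1,0,0,-0.2,0,0,0]]]'
```

```text
time_s: 10.9
position: [0.6349, -0.0152, 0.1377]
tool_rot: [[-0.106, 0.002, -0.994], [0.994, -0.001, -0.106], [-0.001, -1.0, -0.002]]
ft_force: [-4.8, 0.9, 10.9]
grip_width: 0.0112
```

```bash
python3 -m inch '[[[-1,0,-0.02,0.1,0,0,-7],[-1,0,-0.05,0.1,0,0,-14],[-1,-0.01,-0.07,0.1,0,0,-21],[-1,-0.01,-0.09,0.1,0,0,-28],[-1,-0.02,-0.11,0.1,0,0,-34],[-1,-0.03,-0.13,0.1,0,0,-40],[-1,-0.03,-0.13,0.1,0,0,-40]]]'
python3 -c "
from rig import env
o=env.observe();print(o['wrist_torque'],o['ft_force'],o['q'])"
```

```text
time_s: 11.78
position: [0.6349, -0.0159, 0.1377]
tool_rot: [[0.557, 0.002, -0.83], [0.83, 0.001, 0.557], [0.002, -1.0, -0.001]]
ft_force: [-0.3, 3.9, 5.7]
grip_width: 0.0107
[ 0.80192685  0.00915693 -0.05573852] [-0.28210968  3.86980124  5.68020903] [-12.124492    34.48324627  68.21873872   0.07800888  77.20284033
 -68.29105084]
```

```bash
python3 -m inch '[[[-1,-0.01,0,0,0,0,-7],[-1,-0.02,-0.01,0,0,0,-14],[-1,-0.04,-0.01,0,0,0,-21],[-1,-0.06,-0.02,0,0,0,-28],[-1,-0.08,-0.03,0,0,0,-35],[-1,-0.1,-0.03,0,0,0,-43],[-1,-0.1,-0.03,0,0,0,-43]]]'
python3 look.py l8 270 130 80 100 200 110 120 120
python3 -c "
from rig import env
o=env.observe();print(o['wrist_torque'],o['ft_force'],o['q'])"
```

```text
time_s: 12.65
position: [0.6336, -0.0168, 0.1377]
tool_rot: [[0.974, 0.001, -0.227], [0.227, -0.0, 0.974], [0.001, -1.0, -0.0]]
ft_force: [-2.4, 1.5, 6.2]
grip_width: 0.0109
[ 0.2583113   0.38549149 -0.01849084] [-1.01503302  1.05544813  5.64556239] [-1.22020282e+01  3.43813132e+01  6.84219143e+01  4.42156073e-04
  7.71481206e+01 -2.54170256e+01]
```

View pics/l8.png

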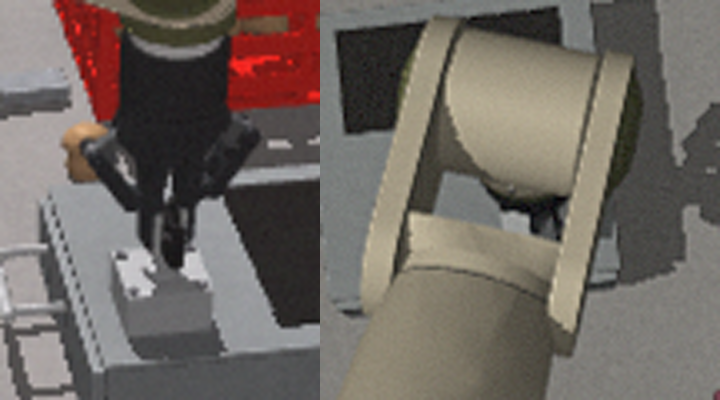

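```bash
python3 -m inch '[[[-1,0,0,0,0,0,-3],[-1,0,0,0,0,0,-5],[-1,0,0,0,0,0,-5]]]'
python3 -c "
from rig import env
o=env.observe();print(o['wrist_torque'],o['tool_rot'][:,0])"
```

```text
time_s: 13.12
position: [0.6334, -0.0168, 0.1377]
tool_rot: [[0.99, 0.0, -0.144], [0.144, -0.0, 0.99], [0.0, -1.0, -0.001]]
ft_force: [-1.6, 0.3, 6.4]
grip_width: 0.0111
[0.22410464 0.51405549 0.53893799] [9.89614249e-01 1.43747894e-01 4.25568115e-04]
```

```bash
python3 -m inch '[[[-1,0,0,0.1,0,0,3],[-0.5,0,0,0.1,0,0,3],[0.1,0,0,0.1,0,0,3],[0.1,0,0,0.1,0,0,3],[0.1,0,0,0.1,0,0,3],[0.1,0,0,2,0,0,3],[0.1,0,0,5,0,0,3],[0.1,0,0,8,0,0,3],[0.1,0,0,8,0,0,3]]]'
python3 look.py l9 270 130 80 100 200 110 120 120
```

```text
time_s: 14.25
position: [0.6343, -0.017, 0.2193]
tool_rot: [[0.981, 0.005, -0.192], [0.192, -0.001, 0.981], [0.004, -1.0, -0.002]]
ft_force: [0.3, 0.5, 0.1]
grip_width: 0.0471
```

View pics/l9.png

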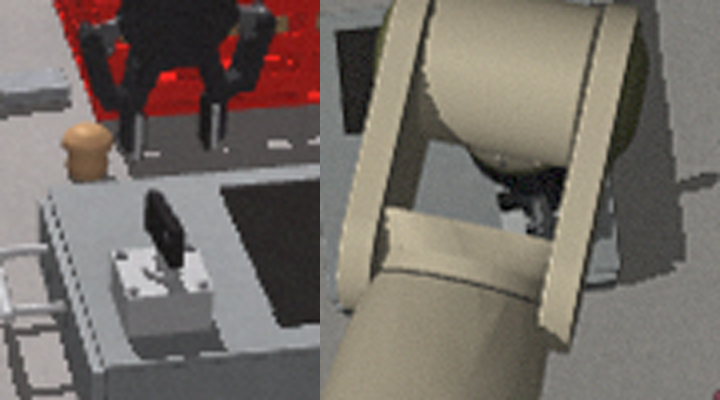

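```bash
python3 -m inch '[[[-0.15,-2,1.5,0,0,0,-2],[-0.15,-5,3.5,0,0,0,-4],[-0.15,-8,6,0,0,0,-5.1],[-0.15,-10.5,7.8,-1,0,0,-5.1],[-0.15,-11.8,8.5,-4,0,0,-5.1],[-0.15,-11.8,8.5,-8,0,0,-5.1],[-0.15,-11.8,8.5,-11,0,0,-5.1],[-0.15,-11.8,8.5,-11,0,0,-5.1],[-0.15,-11.8,8.5,-11,0,0,-5.1]]]'
python3 look.py m1 240 120 100 100 180 110 120 120
```

```text
time_s: 15.48
position: [0.5158, 0.0681, 0.1075]
tool_rot: [[0.995, 0.001, -0.104], [0.104, -0.0, 0.995], [0.001, -1.0, -0.0]]
ft_force: [-0.0, -0.4, -0.1]
grip_width: 0.0365
```

View pics/m1.png

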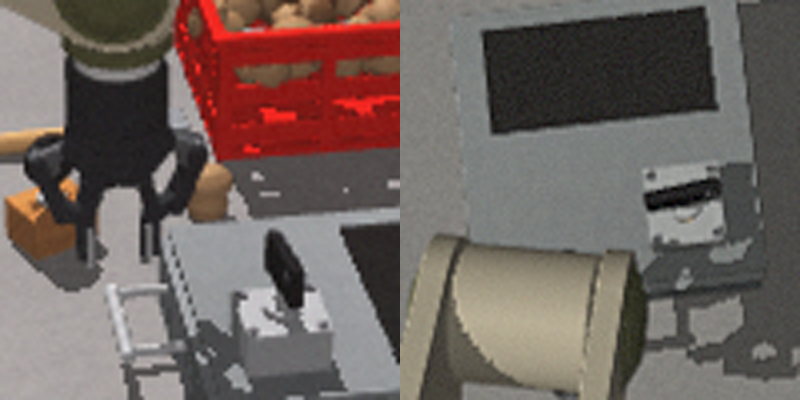

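```bash
python3 -m inch '[[[-0.15,0,0,-2,0,0,0],[-0.15,0,0,-4,0,0,0],[-0.15,0,0,-5,0,0,0],[-0.15,0,0,-6,0,0,0],[-0.15,0,0,-7,0,0,0],[-0.15,0,0,-7.6,0,0,0],[-0.15,0,0,-7.6,0,0,0]]]'
python3 look.py m2 240 120 100 100 180 110 120 120
```

```text
time_s: 16.45
position: [0.5154, 0.0682, 0.0305]
tool_rot: [[0.995, -0.001, -0.104], [0.104, 0.0, 0.995], [-0.001, -1.0, 0.0]]
ft_force: [0.4, -0.2, 0.6]
grip_width: 0.0361
```

View pics/m2.png

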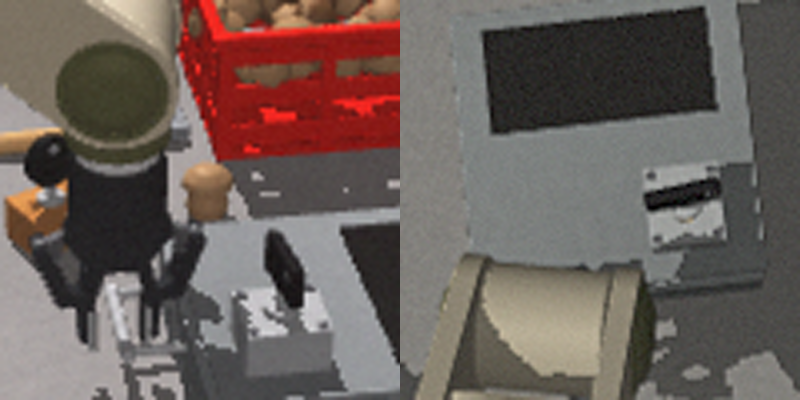

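```bash
python3 -m inch '[[[-0.5,0,0,0,0,0,0],[-1,0,0,0,0,0,0],[-1,0,0,0,0,0,0],[-1,0,0,0,0,0,0],[-1,0,0,0,0,0,0]]]' 60
python3 -m inch '[[[-1,-0.5,-0.05,0,0,0,0],[-1,-1,-0.1,0,0,0,0],[-1,-1.5,-0.16,0,0,0,0],[-1,-1.5,-0.16,0,0,0,0]]]'
```

```text
time_s: 17.18
position: [0.5158, 0.0682, 0.0312]
tool_rot: [[0.995, 0.001, -0.104], [0.104, -0.0, 0.995], [0.001, -1.0, -0.0]]
ft_force: [0.0, -0.3, 5.6]
grip_width: 0.0089
time_s: 17.68
position: [0.5001, 0.0665, 0.0312]
tool_rot: [[0.995, 0.0, -0.104], [0.104, -0.0, 0.995], [0.0, -1.0, -0.0]]
ft_force: [-1.3, 0.3, 7.4]
grip_width: 0.0089
```

```bash
python3 -m inch '[[[-1,-0.7,-0.07,0,0,0,0],[-1,-1.5,-0.16,0,0,0,0],[-1,-2.5,-0.26,0,0,0,0],[-1,-3.5,-0.37,0,0,0,0],[-1,-4.5,-0.47,0,0,0,0],[-1,-5.5,-0.58,0,0,0,0],[-1,-6.3,-0.66,0,0,0,0],[-1,-7,-0.74,0,0,0,0],[-1,-7.3,-0.77,0,0,0,0],[-1,-7.3,-0.77,0,0,0,0]]]'
python3 look.py m3 220 120 120 120 180 110 120 140
```

```text
time_s: 18.92
position: [0.4271, 0.0588, 0.0312]
tool_rot: [[0.995, 0.0, -0.104], [0.104, -0.0, 0.995], [0.0, -1.0, -0.0]]
ft_force: [0.0, 0.7, 9.1]
grip_width: 0.009
```

View pics/m3.png

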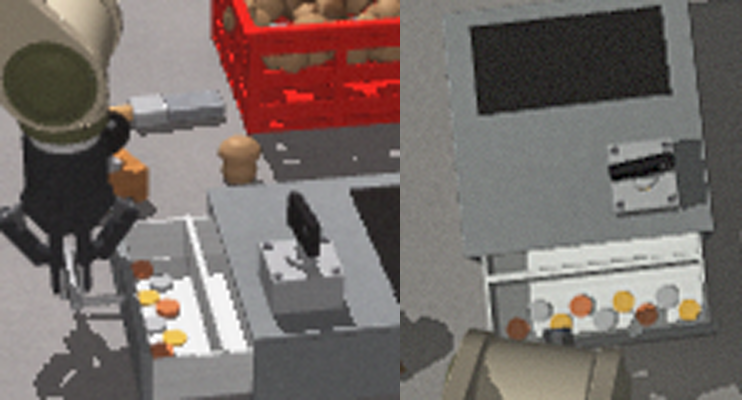

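Drawer is nearly all the way out. Pull on to the stop in small steps and watch the force.

```bash
python3 -m inch '[[[-1,-0.1,-0.01,0,0,0,0],[-1,-0.2,-0.02,0,0,0,0],[-1,-0.3,-0.03,0,0,0,0],[-1,-0.3,-0.03,0,0,0,0]]]'
```

```text
time_s: 19.52
position: [0.4271, 0.0588, 0.0313]
tool_rot: [[0.995, 0.007, -0.103], [0.103, 0.0, 0.995], [0.007, -1.0, -0.0]]
ft_force: [11.6, 6.9, -2.2]
grip_width: 0.0087
```

```bash
python3 -m inch '[[[-1,0.2,0.02,0,0,0,0],[-0.5,0.25,0.02,0,0,0,0],[-0.15,0.25,0.02,0,0,0,0],[-0.15,0.25,0.02,0,0,0,0],[-0.15,0.25,0.02,0,0,0,0],[-0.15,0.25,0.02,0,0,0,0]]]'
python3 -m inch '[[[-0.15,0,0,1,0,0,0],[-0.15,0,0,3,0,0,0],[-0.15,0,0,6,0,0,0],[-0.15,0,0,10,0,0,0],[-0.15,0,0,14,0,0,0],[-0.15,-2,0,18,0,0,0],[-0.15,-5,0,22,0,0,0],[-0.15,-8,0,25,0,0,0],[-0.15,-8,0,25,0,0,0],[-0.15,-8,0,25,0,0,0]]]'
python3 - <<'E'
from rig import env
from fit import *
D=cams(env);pickle.dump(D,open("d9.pkl","wb"))
for n in D: cv2.imwrite(f"pics/{n}9.png",D[n]["frame"][:,:,::-1])
E
python3 look.py m4 220 120 120 120 180 110 120 140
```

```text
time_s: 20.27
position: [0.4269, 0.0588, 0.0308]
tool_rot: [[0.995, -0.0, -0.104], [0.104, 0.0, 0.995], [-0.0, -1.0, 0.0]]
ft_force: [0.5, 0.4, -0.1]
grip_width: 0.0364
time_s: 21.52
position: [0.3471, 0.0588, 0.2805]
tool_rot: [[0.995, -0.0, -0.104], [0.104, 0.0, 0.995], [-0.0, -1.0, 0.0]]
ft_force: [-0.0, -0.5, 0.0]
grip_width: 0.0365
```

View pics/m4.png

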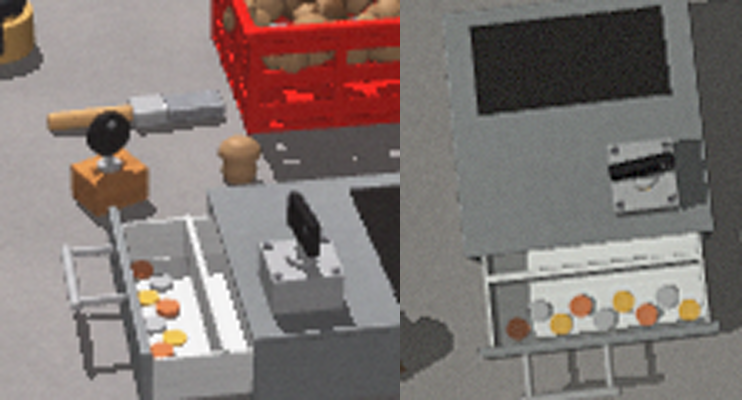

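View pics/side9.png

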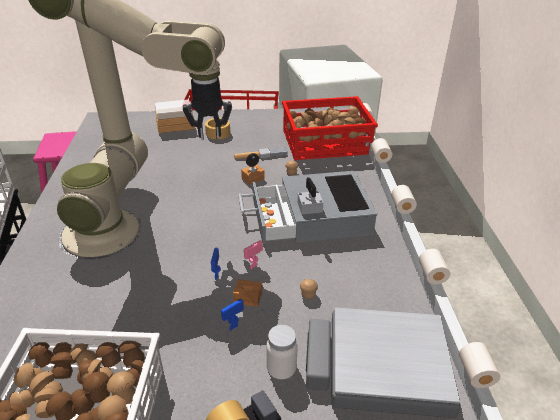

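View pics/top9.png

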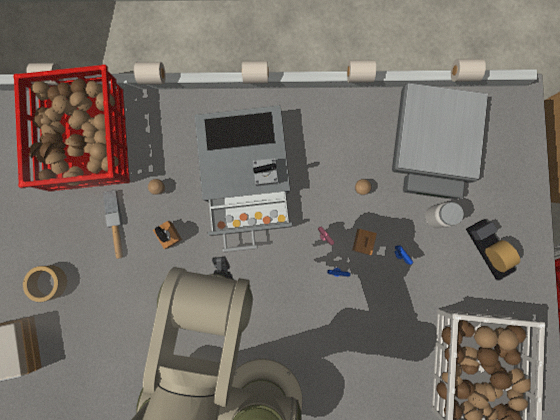

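Run:
```python
from fit import *
D=pickle.load(open("d9.pkl","rb"));t=D["top"];D0=pickle.load(open("d0.pkl","rb"))
M={"top":segm(t,(250,158,279,180),lambda a:a.max(-1)<56)}
for z in(.153,.155,.158):fit(D,M,lambda p:box(p[0],p[1],z,p[2],.06,.012,.034),(.6335,-.015),(-1.2,-1.4,-1.55),0)
c=np.hstack([cv2.resize(x["frame"][y:y+30,215:265,::-1],(400,240),interpolation=0) for x,y in((D0["top"],195),(t,225))])
cv2.imwrite("pics/n.png",c)
print(proj(t,[[.516,.0685,.053],[.516-.0895,.0685-.0095,.053]]))
```

```text
mask [253 164  24   9 129]
fit ['top'] [ 0.6331 -0.0163 -1.3559] 29.7
fit ['top'] [ 0.633  -0.017  -1.3579] 30.6
fit ['top'] [ 0.6322 -0.0164 -1.3314] 30.5
[[235.91067725 216.43434309]
 [239.12613172 248.34272787]]
```

View pics/n.png

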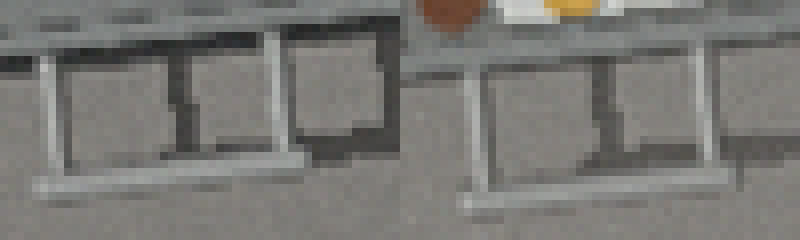

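```bash
python3 -c "
from rig import env
print(env.observe()['time_s']);print(env.close_job())"
```

```text
21.725
the job is handed in; nothing more can be done
None
```

I seated the oblong-head key in the lock and turned it clockwise to the stop. I then pulled the drawer fully open, let go and handed the job in at 21.7 s of the 59 s allowed. The hand-in reports no verdict.

What the last checks showed:
- **Key seated:** it went down until the collar touched, at the expected height with about 11 N of reaction.
- **Key turned:** the gripper turned about 88°, and the wrist torque rose to 0.54 N m at the stop. The final top picture puts the key about 1.46 rad round from the slot. The plug angle itself is not measured. With up to 0.2 rad of play, this fits the plug being at its 1.30 rad stop, and the drawer came out freely.
- **Drawer open:** it moved about 89–90 mm (89 mm by the arm, 32.1 pixels against 31.9 expected for 90 mm). It then met the end stop with an 11.6 N reaction, and it stayed open after release.
- **Other things:** in the final pictures the other key, the blue and pink look-alikes, both mushrooms, the brush and the jar look unmoved. I compared these by eye only.

**Disagreement:** the two cameras differed by about 1–2 mm on positions. In the side view the held key also sat about 3 mm nearer the robot than the arm's own reading. I lined it up with the slot in that view, and it went in without contact force.

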